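Shut the guarded slide valve with the chip hook

TASK

Shut the air slide valve of the arbor station: lift the orange-handled chip hook out of its rest, reach over the clear guard, put the ball end behind the red lever, draw the lever towards the guard until it is against its stop and hold it there with a steady pull of about 9 N (never above 12 N) for a good second to seat it. Only the hook may touch the lever, and nothing may bump the guard or the rest of the station. Then ease off, lift the hook clear and lay it gently back in its rest, leaving the lever shut and everything else where it stands.

Things in the scene. Friction and masses are not known exactly. Their poses are not given: they have to be found in the camera images.
- hook_grip (a point): Chip hook: centre of its flat orange handle, 130 mm long (own x), 16 wide (own y), 24 high (own z, up). From the handle's front end an 8 mm steel rod runs on along +x, in line with the handle's centre, to 170 mm from this point, then bends square down 110 mm to a ball end. About 0.22 kg; balances within 30 mm ahead of this point.
- hook_tip (a point): Centre of the hook's ball end (12 mm diameter), at (170, 0, -110) mm from hook_grip in the handle's axes.
- rest_seat (a point): The hook's fixed rest: where hook_grip lies when the hook is in it, 157 mm above the table; own x is the way the rod points. The handle lies in two blue forks, 8 mm thick, centred 42 mm before and behind this point, open between. Slots 24 mm wide with flared mouths up to 176 mm above the table; slot floors at 145 mm.
- station: Fixed arbor station: origin on the table under the middle of its 200 x 200 x 10 mm grey base plate, own x away from the robot, z up. Clear guard at x = -90 mm: 200 wide, frame 12 thick, top 120 mm above the table. Behind it an aluminium valve block, x -58 to 52, y -23 to 23, top 30 mm above the table; free above it behind the lever. A potted arbor, 64 mm across, 137 high, at x 55, y -62.
- lever_mid (a point): Middle of the red slide lever's upright paddle: 6 mm thick (station x), 32 wide (station y), 32 to 74 mm above the table. It slides only along station x. Open at the start, at x -6 to +26 mm in the station's frame; shut when drawn towards the guard (-x) to a firm stop, set anew each time somewhere from x = -14 to -38 mm and not visible: feel for it.
- arbor_a: Bystander, to be left alone: small steel arbor with a blue net sleeve, 42 mm across, 85 mm tall, standing on the station's base plate behind the guard, left of the lever as seen from the robot. Origin under its middle.
- arbor_b: Bystander, to be left alone: aluminium arbor with a blue net sleeve, 72 mm across, 150 mm tall, standing on the table at the left. Origin under its middle.
- flange: Bystander, to be left alone: dark steel flange, 72 mm across, 36 mm tall, on the table between rest and station. Origin under its middle.
- bush: Bystander, to be left alone: brass bush, 44 mm across, 30 mm tall. Origin under its middle.
- oil_jar: Bystander, to be left alone: yellow jar with black cap, 60 mm across, 100 mm tall. Origin under its middle.
- wrench: Bystander, to be left alone: steel wrench lying flat, 170 mm long. Origin under its middle.
- insert_box: Bystander, to be left alone: blue plastic box, 90 x 60 x 30 mm. Origin under its middle.
- slide: The red slide lever as a body; origin at table level under the paddle's middle, axes as the station's. Sliding it takes about 2 N all the way and it stays where it is left; at the stop the resistance climbs by several newtons per millimetre.
- hook: The chip hook as a body; origin under the handle's middle, 12 mm below hook_grip; same axes.
- rest: The hook's rest as a body; origin on the table, 157 mm below rest_seat; same axes. Dark base plate 140 x 90 x 12 mm.
Not all that is in view belongs to the job. There is more than one size of the hook; the job needs the larger. Leave any yellow look-alike of the rest alone.

How it is judged:
By the outcome, as a careful person would: the job done as asked, in the order asked, and still so for the second after the job is handed in, with the robot touching nothing.
It also fails if it takes over 67 s, if anything falls off the work surface, if the arm or the gripper's body presses on something with over 40 N, if the wrist force passes 120 N, or if a joint passes its speed limit or range.

ROBOT

A 7-joint arm with a two-finger parallel gripper is mounted at the origin on the work surface. World frame = base frame: x ahead of the robot, y to its left, z up, the work surface at z = 0. Lengths are in m, angles in rad, forces in N, time in s.
With the tool pointing down it reaches from about 0.4 to 0.875 m from the base axis. Payload 19.3 kg.
Tool frame: the origin (TCP) lies at the very end of the fingers, on their centre line; the grasp point (between the pads) lies 19 mm behind it; z points along the fingers, y is the line along which they close (so a half turn about z gives the same grasp; the last joint's range is limited). The gripper opens to 85 mm and grips with 20 to 120 N. Pads are 22 mm wide; open, the fingers measure 114 mm over their backs; the gripper's body (76 mm by 85 mm) begins 54 mm behind the grasp point. The pads swing forward as they close: fully open they stand 13 mm farther back than shut.
Start: joints at [1.274, 0.521, -0.036, 1.599, 0.021, 1.021, -0.113], TCP at [0.141, -0.609, 0.231] pointing down, gripper open.
Joint ranges: [-2.91, 2.91], [-0.3, 2.13], [-1.5, 1.42], [0.17, 2.43], [-1.26, 4.41], [0.16, 1.93], [-2.52, 2.52]. Speed limits (rad/s): [1.89, 1.89, 2.39, 2.39, 3.01, 3.01, 3.01].

INTERFACE

Orientations are given as [roll, pitch, yaw] about the fixed x, y, z axes, in that order (R = Rz(yaw) Ry(pitch) Rx(roll)).
In Python, from workcell import bot gives the robot as it stands.
- The arm moves only by the tool carry_out, never from a script. Its argument "rows" is a list that holds one entry, the list of rows, each a list of 4 numbers: the shift along the tool's x, y, z in m, then the turn about the tool's z in degrees. In form: [[[x, y, z, twist], ...]]. A call has 1 to 12 rows; each row is the pose to reach, as a shift and turn from the pose commanded when the call began, along the tool's axes at that moment; what a row does not reach only later rows make up. A row lasts 1/12 s, in which the tool goes at most 41.7 mm and 7.16 degrees, less where a joint would pass 70% of its speed; a pose out of reach is approached as far as the arm can. A call with a gripper value outside its range is refused whole. "grip" is the finger opening in m, from 0 to 0.0854, set as the call begins (left out, the last holds). The fingers move at their own pace and stop on an object; "grip_force" is the grip in N (left out, the last holds). Time passes only in rows, so rows that repeat a pose let the fingers close. It gives the time, the measured TCP pose, the force, the opening and the grip force at its end, in the units of the state.
- bot.observe(): the state, without advancing time (a new reading comes with each control period).
- bot.grab_frame(name): name is "scene" or "top" or "wrist"; returns a dict with "pixels" (384x512x3 uint8, red, green, blue), "K" (3x3 intrinsics, pixels), "pose" (4x4, takes a point from camera to world coordinates). Camera axes: x right, y down, z forward; pixel columns grow to the right and rows downward; lengths in m; the calibration is good to about 2 mm. A picture is of the moment at which its call begins. There is no depth.
- bot.job_done(): hands the job in; it is judged then, once.
Trained networks look in a picture, given as the dict that the camera call returned (one of the last four; its "shot" number tells which), for a name from the list of things; names that differ only in an ending like _2 or _b are one class to them, and where a whole thing is asked for, a point or a joint stands for the part that bears it (a point fixed in the world has none). Each returns a list of dicts, best first, with "conf" (0 to 1); they miss things now and then, are a little off and sometimes report something else, mostly with a low value. They report only what shows in the picture. A call takes as long as a camera call. They do not tell look-alikes from the thing itself.
- bot.look_for(picture, label): "position" ([column, row] in pixels, amid what is visible of it).
- bot.regions_of(picture, label): "region" (384x512 bool, what is visible of it) and "position" ([column, row] in pixels, amid what is visible of it).
- bot.spot_point(picture, label): "position" ([column, row] in pixels: a listed point, or the origin of a listed thing).
The state is a dict: "clock": time; "qpos": joint angles; "qd": joint speeds; "joint_efforts": joint torques, N m; "position": TCP position; "tool_rot": TCP orientation; "force": force on the tool from outside, world axes, zero at the start; "moment": the same for the moment, N m; "grip_width": finger opening in m; "finger_force": force on a finger pad.
Only numpy, scipy, OpenCV 4.12 (cv2) and the standard library are available. Lean on these libraries where they do the work, as an engineer would, in place of code of your own. Each camera call takes 0.05 s, during which the arm holds its last target. There are 200 camera calls.

## Working session

There is one attempt and no reset: what is moved stays moved. The work goes in short steps, Python scripts to look and compute and a tool call to move; the robot and the scene stay as the last step left them, time stands still between calls to the robot, and variables do not carry over. Pictures are saved under pics/ and viewed, at most 10 in all, crops included, and the job is handed in when it is done.

Besides the shell and the picture viewer there is one more tool, called after ">>>" as name(argument=value, ...) on one line, values as JSON. carry_out: Moves the arm, as the interface text tells. Its arguments: {"type":"object","properties":{"rows":{"type":"array","items":{"type":"array","items":{"type":"array","items":{"type":"number"}}}},"grip":{"type":"number"},"grip_force":{"type":"number"}},"required":["rows"]}

```bash
mkdir -p pics; cat > h.py <<'E'
import numpy as np, cv2
from workcell import bot
def ray(f,p):
    d=np.linalg.inv(f["K"])@np.array([p[0],p[1],1.]); P=np.array(f["pose"])
    return P[:3,3],P[:3,:3]@d
def atz(f,p,z):
    o,d=ray(f,p); return o+d*(z-o[2])/d[2]
def tri(fs,ps):
    A=np.zeros((3,3));b=np.zeros(3)
    for f,p in zip(fs,ps):
        o,d=ray(f,p);d=d/np.linalg.norm(d);M=np.eye(3)-np.outer(d,d);A+=M;b+=M@o
    return np.linalg.solve(A,b)
def proj(f,X):
    P=np.linalg.inv(np.array(f["pose"]));c=np.array(f["K"])@(P[:3,:3]@np.array(X)+P[:3,3]);return c[:2]/c[2]
def save(f,n,crop=None,s=1):
    im=f["pixels"][:,:,::-1]
    if crop: im=im[crop[1]:crop[3],crop[0]:crop[2]]
    cv2.imwrite("pics/"+n,cv2.resize(im,None,fx=s,fy=s,interpolation=cv2.INTER_CUBIC))
E
python3 - <<'E'
from h import *
np.set_printoptions(precision=3,suppress=True)
a=bot.grab_frame("scene");b=bot.grab_frame("top")
for l in ["hook_grip","hook_tip","rest_seat","station","lever_mid","arbor_a","arbor_b","flange","rest"]:
    for f,n in((a,"scene"),(b,"top")):
        print(l,n,[(np.round(r["position"],1),round(r["conf"],2)) for r in bot.spot_point(f,l)[:4]])
o=bot.observe();print(o["clock"],o["position"],o["tool_rot"],o["force"])
im=np.hstack([a["pixels"],b["pixels"]])
cv2.imwrite("pics/s.png",cv2.resize(a["pixels"][:,:,::-1],(800,600)));cv2.imwrite("pics/t.png",cv2.resize(b["pixels"][:,:,::-1],(800,600)))
E
```

```text
hook_grip scene [(array([156.7, 172.5]), 0.84), (array([151.1, 158.8]), 0.7)]
hook_grip top [(array([371.3, 197.5]), 0.97), (array([410.2, 287. ]), 0.57)]
hook_tip scene [(array([145.6, 233.2]), 0.91), (array([179.5, 169.4]), 0.47)]
hook_tip top [(array([365.8, 261.2]), 0.91), (array([363.3, 152.2]), 0.78), (array([410.1, 203.9]), 0.59), (array([359.4, 205.2]), 0.22)]
rest_seat scene [(array([160.2, 171.9]), 0.89), (array([ 89.5, 215.3]), 0.59)]
rest_seat top [(array([415.2, 134.2]), 0.57)]
station scene [(array([252.8, 260.9]), 0.63)]
station top [(array([258.5, 146.6]), 0.79)]
lever_mid scene [(array([257.6, 250.7]), 0.64)]
lever_mid top [(array([253.4, 138.5]), 0.45)]
arbor_a scene [(array([405.8, 224.3]), 0.71), (array([276.9, 267.1]), 0.61)]
arbor_a top [(array([106.1, 204.8]), 0.7), (array([234.4, 139. ]), 0.65)]
arbor_b scene [(array([405.8, 224.3]), 0.71), (array([276.9, 267.1]), 0.61)]
arbor_b top [(array([106.1, 204.8]), 0.7), (array([234.4, 139. ]), 0.65)]
flange scene [(array([234.5, 199.7]), 0.84)]
flange top [(array([289.6, 224.7]), 0.88)]
rest scene [(array([109. , 246.1]), 0.67), (array([171.2, 203.8]), 0.61), (array([156.7, 172.7]), 0.23)]
rest top [(array([361.5, 202.6]), 0.89), (array([398.9, 145. ]), 0.82), (array([259.7, 145.6]), 0.5)]
1.0 [ 0.14  -0.609  0.231] [-3.142  0.     0.227] [-0.297 -0.422  1.254]
```

View pics/s.png

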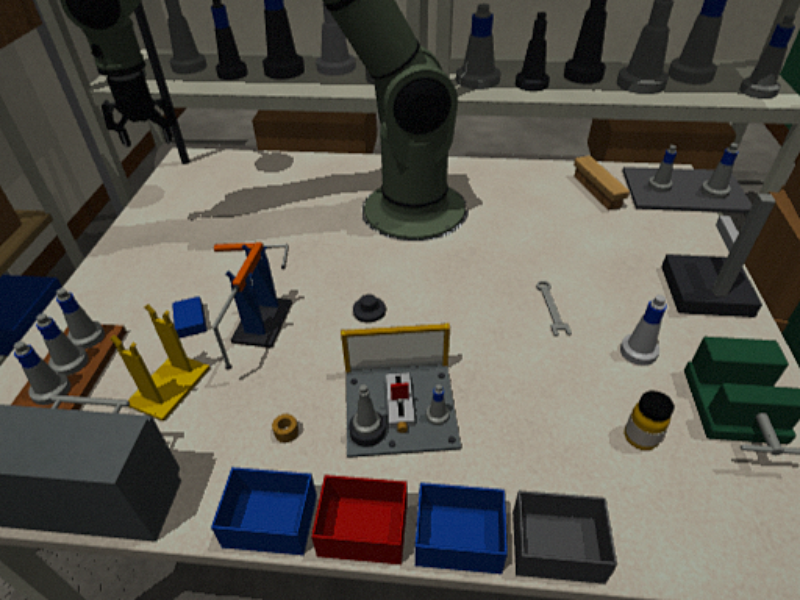

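View pics/t.png

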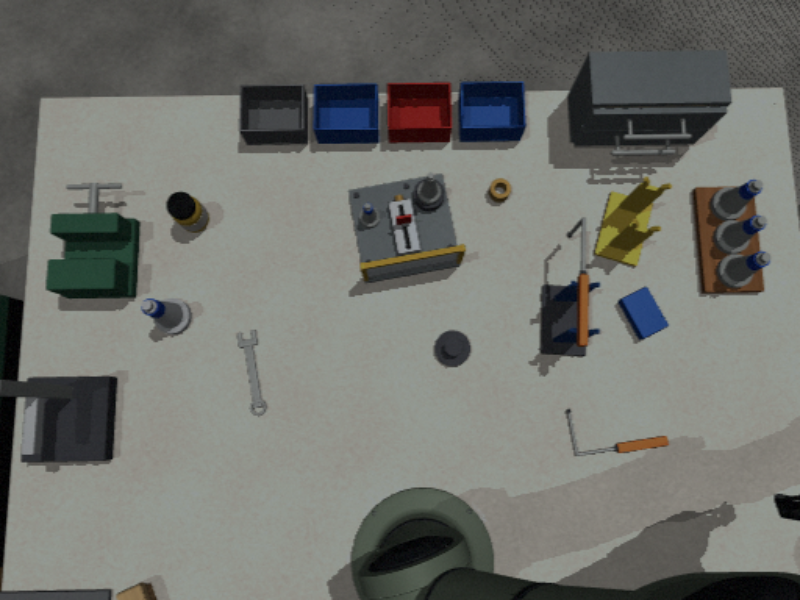

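Scene (800x600): the large orange hook lies in the blue rest at (248,262), and the station's red lever is at (400,390). Candidates in the top picture:
- hook in the blue rest: (583,310), which I choose because it is larger, sits in the rest and matches the description
- small hook lying on the table: (642,444), rejected
- yellow look-alike of the rest: (630,225), rejected

The red tray at (419,112) is not the lever, which is at (403,217).

```bash
python3 - <<'E'
from h import *
np.set_printoptions(precision=4,suppress=True)
a=bot.grab_frame("scene");b=bot.grab_frame("top")
hsv=cv2.cvtColor(b["pixels"],cv2.COLOR_RGB2HSV)
m=cv2.inRange(hsv,(5,150,100),(14,255,255));m[:,:360]=0;m[:170]=0;m[235:]=0;m[:,385:]=0
pts=np.argwhere(m)[:,::-1]
W=np.array([atz(b,p,.169) for p in pts]);W=W[:,:2]
r=cv2.minAreaRect((W*1000).astype(np.float32));print("handle",len(pts),r)
c=W.mean(0);u,s,v=np.linalg.svd(W-c);print("c",c,"dir",v[0],np.degrees(np.arctan2(v[0,1],v[0,0])))
print("tri grip",tri([a,b],[(156.7,172.5),(371.3,197.5)]),"atz",atz(b,(371.3,197.5),.157))
print("tri tip", tri([a,b],[(145.6,233.2),(363.3,152.2)]),"atz",atz(b,(363.3,152.2),.047))
m=cv2.inRange(hsv,(0,150,80),(4,255,255))|cv2.inRange(hsv,(174,150,80),(180,255,255));m[:120]=0;m[160:]=0;m[:,:240]=0;m[:,275:]=0
p=np.argwhere(m)[:,::-1];print("red",len(p),p.min(0),p.max(0),atz(b,p.mean(0),.06))
hs=cv2.cvtColor(a["pixels"],cv2.COLOR_RGB2HSV)
m2=cv2.inRange(hs,(0,150,60),(4,255,255))|cv2.inRange(hs,(174,150,60),(180,255,255));m2[:235]=0;m2[265:]=0;m2[:,:240]=0;m2[:,270:]=0
p2=np.argwhere(m2)[:,::-1];print("red scene",len(p2),p2.min(0),p2.max(0))
print("lever tri",tri([a,b],[p2.mean(0),p.mean(0)]), tri([a,b],[(257.6,250.7),(253.4,138.5)]))
print("station tri",tri([a,b],[(252.8,260.9),(258.5,146.6)]),atz(b,(258.5,146.6),0))
m=cv2.inRange(hsv,(18,120,100),(30,255,255));m[:150]=0;m[185:]=0;m[:,:225]=0;m[:,302:]=0
q=np.argwhere(m)[:,::-1];W=np.array([atz(b,x,.12) for x in q])[:,:2]
print("guard",cv2.minAreaRect((W*1000).astype(np.float32)))
im=b["pixels"][:,:,::-1]
A=cv2.resize(im[125:245,335:415],(400,600));B=cv2.resize(im[105:185,215:305],(400,356))
B=np.vstack([B,np.zeros((244,400,3),np.uint8)]);cv2.imwrite("pics/c.png",np.hstack([A,B]))
E
```

```text
handle 216 ((454.6588439941406, -290.7687072753906), (11.232491493225098, 127.15795135498047), 86.58480834960938)
c [ 0.4519 -0.2904] dir [-0.9984  0.0563] 176.77069612052156
tri grip [ 0.4589 -0.2971  0.148 ] atz [ 0.4561 -0.2891  0.157 ]
tri tip [ 0.6182 -0.3064  0.0439] atz [ 0.6161 -0.3012  0.047 ]
red 12 [254 137] [262 139] [0.6629 0.0266 0.06  ]
red scene 24 [250 245] [260 249]
lever tri [0.6599 0.0243 0.0707] [0.6639 0.0361 0.0565]
station tri [ 0.6548  0.0205 -0.0056] [0.6527 0.0258 0.    ]
guard ((567.373779296875, 10.8907470703125), (12.390408515930176, 196.94749450683594), 9.201138496398926)
```

View pics/c.png

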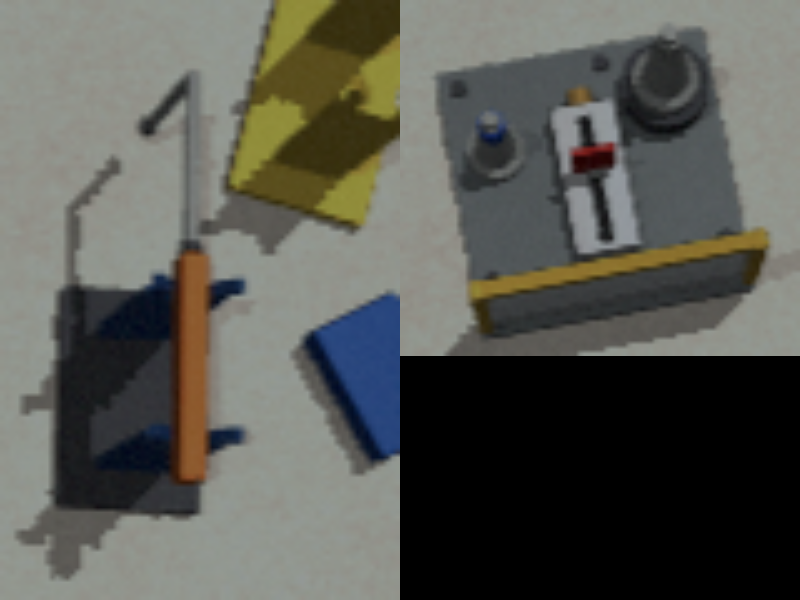

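The crop shows the hook in the blue rest: handle centre near (372,198), with the bent tip to the left at (365,151) in full-picture pixels. The lever is in its slot at about (258,138), with arbor_a to its left and the potted arbor to its right. The heights and sizes I measured agree with the description, so I move above the handle now.

>>> carry_out(rows=[[[0.03,-0.02,-0.01,3],[0.065,-0.042,-0.02,8],[0.1,-0.064,-0.03,13],[0.135,-0.086,-0.03,16.3],[0.17,-0.108,-0.03,16.3],[0.205,-0.13,-0.03,16.3],[0.24,-0.152,-0.03,16.3],[0.275,-0.175,-0.03,16.3],[0.31,-0.197,-0.03,16.3],[0.345,-0.22,-0.03,16.3],[0.366,-0.234,-0.03,16.3],[0.377,-0.24,-0.03,16.3]]], grip=0.0854)

```text
clock: 2.1
position: [0.4565, -0.2869, 0.2614]
tool_rot: [-3.141, -0.001, -0.053]
force: [0.6, 1.1, -0.4]
grip_width: 0.0856
finger_force: 0.0
```

```bash
python3 - <<'E'
from h import *
np.set_printoptions(precision=4,suppress=True)
o=bot.observe();print(o["clock"],o["position"],o["tool_rot"],o["force"],o["qpos"])
w=bot.grab_frame("wrist");print(w["pose"])
hsv=cv2.cvtColor(w["pixels"],cv2.COLOR_RGB2HSV)
m=cv2.inRange(hsv,(4,140,80),(16,255,255));n,l,st,ce=cv2.connectedComponentsWithStats(m);k=1+st[1:,4].argmax();print(st[k])
W=np.array([atz(w,p[::-1],.169)[:2] for p in np.argwhere(l==k)])
print(cv2.minAreaRect((W*1000).astype(np.float32)))
for L in("hook_grip","rest_seat","hook_tip"):
  for r in bot.spot_point(w,L): print(L,r["position"],r["conf"],atz(w,r["position"],.157 if L!="hook_tip" else .047))
save(w,"w1.png")
E
```

```text
2.1 [ 0.4565 -0.2869  0.2614] [-3.1407 -0.0009 -0.0532] [ 0.5947  1.0504 -0.386 ] [ 0.5414  0.3536 -0.1168  1.7883  0.0465  1.0019 -1.2173]
[[-0.0544 -0.9561 -0.2878  0.5295]
 [-0.9985  0.0515  0.0175 -0.2919]
 [-0.0019  0.2883 -0.9575  0.4031]
 [ 0.      0.      0.      1.    ]]
[ 254  116   24  158 3120]
((456.6944274902344, -294.654541015625), (15.915997505187988, 127.18772888183594), 85.97166442871094)
hook_grip [364.0, 319.1] 0.6 [ 0.3337 -0.3813  0.157 ]
rest_seat [264.2, 192.1] 0.89 [ 0.46   -0.2952  0.157 ]
hook_tip [266.7, 286.3] 0.9 [ 0.3029 -0.294   0.047 ]
hook_tip [262.9, 2.4] 0.58 [ 0.6246 -0.3043  0.047 ]
```

View pics/w1.png

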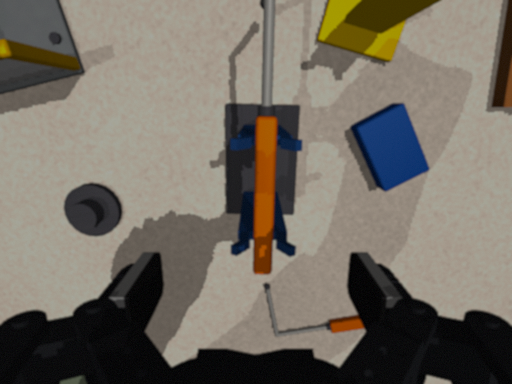

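Wrist picture: the handle is centred at (264,195) between the blue forks, which puts it at about (0.457, -0.294) with yaw -3.8°. The small hook is at (345,324), clear of the work.

>>> carry_out(rows=[[[0.002,0.003,0.02,0.5],[0.002,0.005,0.04,0.5],[0.002,0.005,0.05,0.5],[0.002,0.005,0.05,0.5]]])

```text
clock: 2.63
position: [0.4538, -0.2962, 0.2095]
tool_rot: [-3.141, 0.003, -0.068]
force: [-0.1, 0.7, -0.1]
grip_width: 0.0854
finger_force: 0.0
```

```bash
python3 - <<'E'
from h import *
np.set_printoptions(precision=4,suppress=True)
o=bot.observe();print(o["clock"],o["position"],o["tool_rot"],o["force"],o["qd"])
E
```

```text
2.6333 [ 0.4538 -0.2962  0.2095] [-3.1405  0.0031 -0.0684] [-0.0772  0.7082 -0.133 ] [-0.0075 -0.035  -0.0079 -0.038  -0.0057  0.0491  0.0003]
```

>>> carry_out(rows=[[[0.0015,-0.0015,0.02,0],[0.0015,-0.0015,0.045,0],[0.0015,-0.0015,0.063,0],[0.0015,-0.0015,0.072,0],[0.0015,-0.0015,0.073,0],[0.0015,-0.0015,0.073,0]]])

```text
clock: 3.13
position: [0.4573, -0.2945, 0.139]
tool_rot: [3.141, -0.0, -0.067]
force: [0.2, -0.6, -0.6]
grip_width: 0.0854
finger_force: 0.0
```

>>> carry_out(rows=[[[0,0,0,0],[0,0,0,0],[0,0,0,0],[0,0,0,0],[0,0,0,0],[0,0,0,0],[0,0,0,0],[0,0,0,0]]], grip=0.03, grip_force=30)

```text
clock: 3.8
position: [0.4572, -0.2941, 0.1383]
tool_rot: [-3.142, 0.0, -0.066]
force: [-0.2, 0.3, -0.5]
grip_width: 0.0298
finger_force: 0.0
```

>>> carry_out(rows=[[[0,0,0,0],[0,0,0,0],[0,0,0,0],[0,0,0,0],[0,0,0,0],[0,0,0,0]]], grip=0.0, grip_force=30)

```text
clock: 4.3
position: [0.4572, -0.2941, 0.1384]
tool_rot: [3.142, -0.0, -0.067]
force: [-1.0, -0.3, 2.6]
grip_width: 0.0158
finger_force: 29.8
```

>>> carry_out(rows=[[[0,0,0,0],[0,0,0,0],[0,0,-0.004,0],[0,0,-0.01,0],[0,0,-0.02,0],[0,0,-0.035,0],[0,0,-0.055,0],[0,0,-0.08,0],[0,0,-0.105,0],[0,0,-0.122,0],[0,0,-0.13,0],[0,0,-0.13,0]]], grip_force=110)

```text
clock: 5.3
position: [0.4577, -0.2944, 0.2703]
tool_rot: [3.14, -0.003, -0.067]
force: [0.8, 0.4, -3.0]
grip_width: 0.0145
finger_force: 107.3
```

```bash
python3 - <<'E'
from h import *
np.set_printoptions(precision=4,suppress=True)
o=bot.observe();print(o["clock"],o["position"],o["tool_rot"],o["force"],o["moment"],o["grip_width"])
a=bot.grab_frame("scene");b=bot.grab_frame("top");w=bot.grab_frame("wrist")
F={"s":a,"t":b,"w":w}
yaw=o["tool_rot"][2];R=np.array([[np.cos(yaw),-np.sin(yaw)],[np.sin(yaw),np.cos(yaw)]])
g=o["position"]+np.array([0,0,.019]);tip=g+np.r_[R@[.17,0],-.11];print("pred tip",tip)
for L in("hook_tip","lever_mid"):
  for k,f in F.items():
    print(L,k,proj(f,tip),[(np.round(r["position"],1),round(r["conf"],2)) for r in bot.spot_point(f,L)[:3]])
st=np.array([.6545,.0255,0]);
for r in bot.regions_of(w,"slide")[:1]: print(r["position"],r["conf"],r["region"].sum())
save(w,"w2.png")
E
```

```text
5.3 [ 0.4577 -0.2944  0.2703] [ 3.1403 -0.0027 -0.0665] [ 0.7661  0.3506 -3.0478] [-0.0022  0.0199 -0.0077] 0.014468301450850306
pred tip [ 0.6274 -0.3057  0.1793]
hook_tip s [135.2784 203.5968] [(array([135.6, 203.8]), 0.89), (array([180.5, 170.1]), 0.63), (array([168.4, 203.1]), 0.15)]
hook_tip t [375.5286 136.3557] [(array([373.4, 136.3]), 0.8), (array([362.2, 260.3]), 0.44)]
hook_tip w [254.267 -64.897] []
lever_mid s [135.2784 203.5968] [(array([255.5, 249.6]), 0.63), (array([352.6, 200.5]), 0.15)]
lever_mid t [375.5286 136.3557] [(array([257.6, 140.5]), 0.39)]
lever_mid w [254.267 -64.897] []
```

View pics/w2.png

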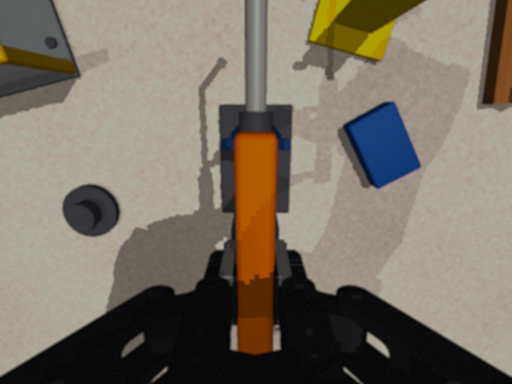

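Wrist picture: the hook is held straight, with the handle centred at column 256. The predicted tip agrees with the networks to within about 2 px. Next I carry it over the guard, with the tip high behind the lever.

>>> carry_out(rows=[[[0.002,-0.012,-0.003,-0.5],[0.006,-0.038,-0.008,-1.5],[0.011,-0.07,-0.01,-3],[0.016,-0.104,-0.01,-4.5],[0.021,-0.138,-0.01,-6],[0.026,-0.172,-0.01,-7.5],[0.031,-0.206,-0.01,-9],[0.036,-0.24,-0.01,-10.5],[0.04,-0.27,-0.01,-12],[0.043,-0.29,-0.01,-13],[0.0445,-0.3,-0.01,-13],[0.0445,-0.302,-0.01,-13]]])

```text
clock: 6.8
position: [0.5218, 0.0066, 0.2783]
tool_rot: [-3.141, -0.0, 0.163]
force: [-0.8, 0.0, -2.6]
grip_width: 0.0146
finger_force: 107.4
```

>>> carry_out(rows=[[[0,0,0,0],[0,0,0,0],[0,0,0,0]]])

```text
clock: 7.05
position: [0.5215, 0.0028, 0.2783]
tool_rot: [3.141, 0.0, 0.158]
force: [0.7, -0.5, -2.2]
grip_width: 0.0141
finger_force: 107.4
```

```bash
python3 - <<'E'
from h import *
np.set_printoptions(precision=4,suppress=True)
o=bot.observe();print(o["clock"],o["position"],o["tool_rot"],o["force"],o["moment"],o["grip_width"])
a=bot.grab_frame("scene");b=bot.grab_frame("top");w=bot.grab_frame("wrist")
F={"s":a,"t":b,"w":w}
yaw=o["tool_rot"][2];c,s=np.cos(yaw),np.sin(yaw)
g=o["position"]+np.array([0,0,.019]);tip=g+np.array([.17*c,.17*s,-.11]);print("pred tip",tip)
for L in("hook_tip","lever_mid","station"):
  for k,f in F.items():
    print(L,k,proj(f,tip),[(np.round(r["position"],1),round(r["conf"],2)) for r in bot.spot_point(f,L)[:2]])
for k,f in F.items():
    hs=cv2.cvtColor(f["pixels"],cv2.COLOR_RGB2HSV)
    m=cv2.inRange(hs,(0,130,50),(4,255,255))|cv2.inRange(hs,(174,130,50),(180,255,255))
    n,l,stt,ce=cv2.connectedComponentsWithStats(m);print(k,[(stt[i].tolist(),ce[i].round(1)) for i in range(1,n) if stt[i,4]>8])
A=cv2.resize(a["pixels"][205:305,205:315,::-1],(400,364));B=cv2.resize(w["pixels"][:,:,::-1],(400,300))
A=np.vstack([A,np.zeros((236,400,3),np.uint8)]);B=np.vstack([B,np.zeros((300,400,3),np.uint8)])
cv2.imwrite("pics/c3.png",np.hstack([A,B]))
E
```

```text
7.05 [0.5215 0.0028 0.2783] [3.1411 0.0002 0.1583] [ 0.7202 -0.5135 -2.1575] [-0.0149  0.082  -0.0075] 0.014099661476601598
pred tip [0.6894 0.0296 0.1873]
hook_tip s [255.4257 226.4323] [(array([253.5, 226.5]), 0.74), (array([180.9, 167.1]), 0.64)]
hook_tip t [256.5927 116.3025] [(array([364.8, 261.3]), 0.63), (array([410. , 202.4]), 0.55)]
hook_tip w [254.3174 -61.0202] []
lever_mid s [255.4257 226.4323] [(array([255.6, 249.8]), 0.66)]
lever_mid t [256.5927 116.3025] []
lever_mid w [254.3174 -61.0202] [(array([254.4,  35.8]), 0.63)]
station s [255.4257 226.4323] [(array([252.2, 258.5]), 0.69)]
station t [256.5927 116.3025] []
station w [254.3174 -61.0202] [(array([256.7,  47.7]), 0.62)]
s [([250, 245, 12, 10, 71], array([255.5, 249. ])), ([199, 304, 61, 57, 2556], array([231.6, 332.6]))]
t [([248, 53, 41, 31, 879], array([267.7,  71. ])), ([261, 88, 12, 3, 16], array([266.1,  89.7])), ([279, 89, 9, 2, 10], array([283.4,  89.9]))]
w [([240, 30, 5, 12, 37], array([242.1,  33.8])), ([267, 30, 4, 10, 22], array([268.1,  33.3]))]
```

View pics/c3.png

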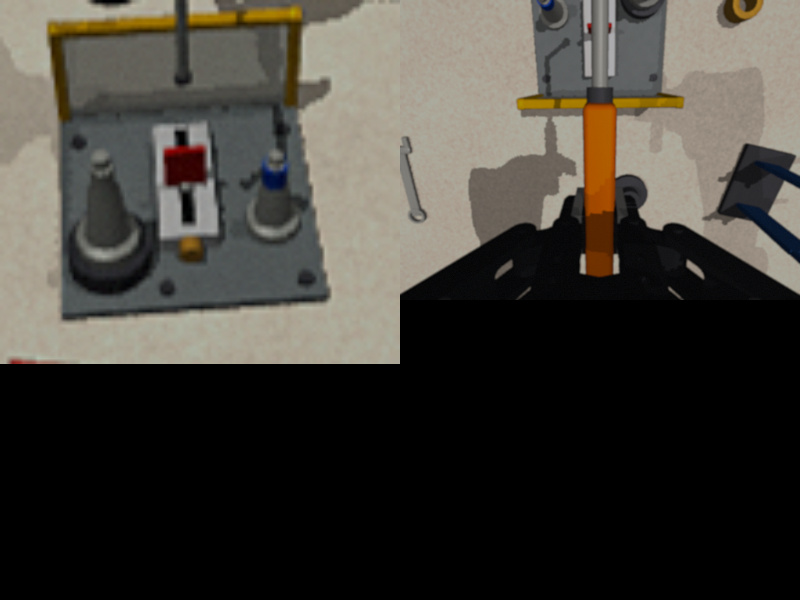

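Left crop (scene camera): the tip hangs high, in line with the red paddle at about (255,249) in full-picture pixels. Right crop: from the wrist, the paddle lies evenly either side of the rod at column 255.

```bash
python3 - <<'E'
from h import *
np.set_printoptions(precision=4,suppress=True)
a=bot.grab_frame("scene");w=bot.grab_frame("wrist");b=bot.grab_frame("top")
hsv=cv2.cvtColor(w["pixels"],cv2.COLOR_RGB2HSV)
m=cv2.inRange(hsv,(18,120,80),(32,255,255));n,l,st,ce=cv2.connectedComponentsWithStats(m)
for i in range(1,n):
  if st[i,4]>200:
    W=np.array([atz(w,p[::-1],.12)[:2] for p in np.argwhere(l==i)]);print("guard?",st[i],cv2.minAreaRect((W*1000).astype(np.float32)))
o0=np.array([.6555,.0255]);yaw=.16;c,s=np.cos(yaw),np.sin(yaw)
def S(p):d=p[:2]-o0;return np.array([d@[c,s],d@[-s,c]])
print("wrist top-row z74",S(atz(w,(255.5,29.7),.074)),"front top?",S(atz(w,(255.5,33),.074)),"bottom z32",S(atz(w,(255.5,41.5),.032)))
print("scene top z74",S(atz(a,(255.5,244.8),.074)),"bottom z32",S(atz(a,(255.5,254.8),.032)))
h=cv2.cvtColor(a["pixels"],cv2.COLOR_RGB2HSV)[243:257,255];print(a["pixels"][243:257,255])
print(w["pixels"][26:46,242])
print("station scene",atz(a,(252.2,258.5),0),"w",atz(w,(256.7,47.7),0))
E
```

```text
guard? [427   0  39  26 516] ((691.0386962890625, -130.86793518066406), (18.703386306762695, 32.408355712890625), 9.112503051757812)
guard? [ 151  125   89   16 1179] ((559.1947021484375, 66.72636413574219), (13.765229225158691, 82.79500579833984), 10.225431442260742)
guard? [ 272  124   93   15 1232] ((578.1986694335938, -46.65281295776367), (12.827702522277832, 85.81834411621094), 9.13676929473877)
wrist top-row z74 [ 0.0065 -0.0007] front top? [ 0.0036 -0.0007] bottom z32 [ 0.003  -0.0007]
scene top z74 [ 0.0021 -0.0011] bottom z32 [ 0.0048 -0.002 ]
[[  0   0   0]
 [  0   0   0]
 [105   4   0]
 [123  15   8]
 [ 64   5   3]
 [ 49   5   0]
 [ 55   8   8]
 [ 54   7  10]
 [ 51   4   1]
 [ 54   4   4]
 [ 47   0   0]
 [ 54   7   4]
 [114 109 104]
 [122 129 122]]
[[171 170 172]
 [172 172 173]
 [169 164 165]
 [157 134 135]
 [148  88  88]
 [143  43  41]
 [145  27  23]
 [143  25  22]
 [133  26  24]
 [113  31  28]
 [ 88  40  38]
 [ 77  56  55]
 [ 83  67  66]
 [ 91  75  75]
 [ 90  75  74]
 [ 82  68  67]
 [ 80  70  70]
 [ 87  82  82]
 [ 94  93  94]
 [101 100 100]]
station scene [0.6509 0.0131 0.    ] w [0.6574 0.0236 0.    ]
```

>>> carry_out(rows=[[[0,0,0.01,0],[0,0,0.03,0],[0,0,0.05,0],[0,0,0.07,0],[0,0,0.09,0],[0,0,0.108,0],[0,0,0.12,0],[0,0,0.129,0],[0,0,0.133,0],[0,0,0.134,0],[0,0,0.134,0],[0,0,0.134,0]]])

```text
clock: 8.8
position: [0.522, 0.0043, 0.1449]
tool_rot: [3.142, -0.001, 0.16]
force: [-0.3, 0.6, -2.5]
grip_width: 0.0143
finger_force: 107.4
```

```bash
cat > st.py <<'E'
from h import *
np.set_printoptions(precision=4,suppress=True)
import sys
F=[]
for i in range(int(sys.argv[1])):
    o=bot.observe();F.append(np.r_[o["force"],o["moment"]]);bot.grab_frame("top")
F=np.array(F);print(o["clock"],o["position"],o["tool_rot"],"mean",F.mean(0),"sd",F.std(0),"pull",F[:,:2]@[.987,.159])
E
python3 st.py 5; python3 - <<'E'
from h import *
a=bot.grab_frame("scene");save(a,"s4.png",(205,205,315,305),5)
E
```

```text
9.0 [0.5219 0.0043 0.1448] [ 3.1415 -0.0009  0.1603] mean [-0.13    0.4574 -2.4209 -0.0049  0.0592 -0.0043] sd [0.4987 0.3748 0.0962 0.0461 0.0139 0.0169] pull [-0.1678 -0.4237 -0.4351 -0.06    0.8087]
```

View pics/s4.png

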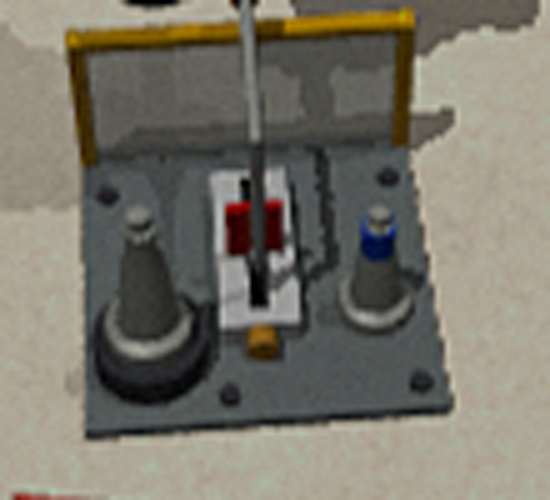

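Scene crop: the rod comes down behind the red paddle (crop (258,240)) and touches nothing. I now draw the tip back in small steps.

>>> carry_out(rows=[[[-0.002,0,0,0],[-0.005,0,0,0],[-0.008,0,0,0],[-0.011,0,0,0],[-0.013,0,0,0],[-0.015,0,0,0],[-0.017,0,0,0],[-0.019,0,0,0],[-0.021,0,0,0],[-0.023,0,0,0],[-0.025,0,0,0],[-0.025,0,0,0]]])

```text
clock: 10.1
position: [0.4967, 0.0002, 0.1443]
tool_rot: [3.142, 0.0, 0.16]
force: [1.0, -0.1, -2.4]
grip_width: 0.0142
finger_force: 107.3
```

>>> carry_out(rows=[[[-0.001,0,0,0],[-0.002,0,0,0],[-0.003,0,0,0],[-0.004,0,0,0],[-0.005,0,0,0],[-0.006,0,0,0],[-0.007,0,0,0],[-0.008,0,0,0],[-0.008,0,0,0]]])

```text
clock: 10.85
position: [0.4889, -0.001, 0.1443]
tool_rot: [3.142, 0.0, 0.16]
force: [2.5, -0.4, -2.5]
grip_width: 0.0141
finger_force: 107.3
```

```bash
python3 st.py 5
```

```text
11.05 [ 0.489  -0.001   0.1443] [-3.1416  0.0003  0.1604] mean [ 0.8361 -0.38   -2.4806 -0.0362 -0.2502 -0.0403] sd [0.8557 0.5309 0.5397 0.013  0.0436 0.0198] pull [ 2.357  -0.1142  0.7016  0.3485  0.5314]
```

>>> carry_out(rows=[[[-0.0005,0,0,0],[-0.001,0,0,0],[-0.0014,0,0,0],[-0.0014,0,0,0]]])

```text
clock: 11.43
position: [0.4877, -0.0012, 0.1443]
tool_rot: [-3.142, -0.0, 0.16]
force: [2.0, -0.7, -3.3]
grip_width: 0.0143
finger_force: 107.2
```

```bash
python3 st.py 2
```

```text
11.4833 [ 0.4877 -0.0012  0.1443] [-3.1416 -0.      0.1604] mean [ 1.8383 -0.6696 -3.2536 -0.0038 -0.3925 -0.0554] sd [0.1973 0.0213 0.0641 0.0294 0.0302 0.0116] pull [1.8993 1.5166]
```

>>> carry_out(rows=[[[-0.0005,0,0,0],[-0.001,0,0,0],[-0.0014,0,0,0],[-0.0014,0,0,0]]])

```text
clock: 11.87
position: [0.4862, -0.0015, 0.1443]
tool_rot: [-3.142, 0.0, 0.16]
force: [1.3, -0.4, -2.7]
grip_width: 0.0144
finger_force: 107.2
```

```bash
python3 st.py 2
```

```text
11.9167 [ 0.4863 -0.0014  0.1443] [-3.1416  0.      0.1604] mean [ 0.9356 -0.194  -3.1014 -0.0105 -0.3835 -0.0308] sd [0.3311 0.255  0.4471 0.0109 0.011  0.0341] pull [1.1789 0.6063]
```

>>> carry_out(rows=[[[-0.0005,0,0,0],[-0.001,0,0,0],[-0.0015,0,0,0],[-0.0015,0,0,0]]])

```text
clock: 12.3
position: [0.4847, -0.0017, 0.1443]
tool_rot: [-3.142, 0.0, 0.161]
force: [2.1, -0.4, -3.2]
grip_width: 0.0144
finger_force: 107.2
```

```bash
python3 st.py 2
```

```text
12.35 [ 0.4848 -0.0017  0.1443] [-3.1416  0.0001  0.1605] mean [ 1.8992 -0.0157 -3.3066  0.0017 -0.382  -0.0201] sd [0.1615 0.3819 0.0993 0.0089 0.0501 0.0183] pull [1.9707 1.7733]
```

>>> carry_out(rows=[[[-0.0005,0,0,0],[-0.001,0,0,0],[-0.0015,0,0,0],[-0.0015,0,0,0]]])

```text
clock: 12.73
position: [0.4833, -0.002, 0.1443]
tool_rot: [3.142, 0.0, 0.16]
force: [1.6, -0.5, -3.1]
grip_width: 0.0143
finger_force: 107.2
```

```bash
python3 st.py 2
```

```text
12.7833 [ 0.4833 -0.0019  0.1443] [3.1416 0.0001 0.1604] mean [ 1.1716  0.1204 -3.198  -0.0169 -0.3752 -0.07  ] sd [0.3825 0.6545 0.1316 0.0193 0.0074 0.0092] pull [1.4489 0.902 ]
```

>>> carry_out(rows=[[[-0.0005,0,0,0],[-0.001,0,0,0],[-0.0015,0,0,0],[-0.0015,0,0,0]]])

```text
clock: 13.17
position: [0.4818, -0.0022, 0.1443]
tool_rot: [-3.142, 0.0, 0.16]
force: [1.9, -0.3, -3.3]
grip_width: 0.0146
finger_force: 107.2
```

```bash
python3 st.py 2
```

```text
13.2167 [ 0.4818 -0.0022  0.1443] [-3.1416  0.0001  0.1604] mean [ 1.7349 -0.3531 -2.8329 -0.0481 -0.35   -0.0608] sd [0.2068 0.0422 0.4355 0.0268 0.002  0.0141] pull [1.867  1.4454]
```

>>> carry_out(rows=[[[-0.0005,0,0,0],[-0.001,0,0,0],[-0.0015,0,0,0],[-0.0015,0,0,0]]])

```text
clock: 13.6
position: [0.4803, -0.0024, 0.1443]
tool_rot: [-3.142, 0.0, 0.16]
force: [1.4, 0.8, -3.2]
grip_width: 0.0145
finger_force: 107.2
```

```bash
python3 st.py 2
```

```text
13.65 [ 0.4803 -0.0024  0.1443] [-3.1416  0.0001  0.1605] mean [ 1.3988  0.5192 -3.091  -0.0658 -0.414  -0.0523] sd [0.0476 0.3302 0.1579 0.0336 0.0244 0.0071] pull [1.5626 1.3637]
```

>>> carry_out(rows=[[[-0.0005,0,0,0],[-0.001,0,0,0],[-0.0015,0,0,0],[-0.0015,0,0,0]]])

```text
clock: 14.03
position: [0.4788, -0.0026, 0.1443]
tool_rot: [-3.142, 0.0, 0.16]
force: [1.9, 0.2, -2.9]
grip_width: 0.0143
finger_force: 107.2
```

```bash
python3 st.py 2
```

```text
14.0833 [ 0.4789 -0.0026  0.1443] [-3.1416  0.0001  0.1604] mean [ 1.446   0.0435 -3.0313 -0.0231 -0.4131 -0.0547] sd [0.4962 0.172  0.1243 0.0258 0.0517 0.0023] pull [1.9512 0.917 ]
```

>>> carry_out(rows=[[[-0.0005,0,0,0],[-0.001,0,0,0],[-0.0015,0,0,0],[-0.0015,0,0,0]]])

```text
clock: 14.47
position: [0.4773, -0.0029, 0.1443]
tool_rot: [3.142, 0.0, 0.16]
force: [2.1, 0.6, -3.4]
grip_width: 0.0147
finger_force: 107.2
```

```bash
python3 st.py 2
```

```text
14.5167 [ 0.4774 -0.0029  0.1443] [-3.1416  0.0001  0.1604] mean [ 1.7152  0.3413 -3.0911 -0.0444 -0.3288 -0.0854] sd [0.3574 0.2135 0.2961 0.0294 0.0187 0.0157] pull [2.1339 1.3604]
```

>>> carry_out(rows=[[[-0.0005,0,0,0],[-0.001,0,0,0],[-0.0015,0,0,0],[-0.0015,0,0,0]]])

```text
clock: 14.9
position: [0.4759, -0.0031, 0.1443]
tool_rot: [-3.142, 0.0, 0.16]
force: [1.3, 0.5, -3.0]
grip_width: 0.0144
finger_force: 107.2
```

```bash
python3 st.py 2
```

```text
14.95 [ 0.4759 -0.0031  0.1443] [-3.1416  0.0001  0.1604] mean [ 1.3178 -0.2848 -3.3613 -0.0729 -0.3802 -0.0446] sd [0.0095 0.8052 0.354  0.0175 0.001  0.0084] pull [1.374  1.1367]
```

>>> carry_out(rows=[[[-0.0005,0,0,0],[-0.001,0,0,0],[-0.0015,0,0,0],[-0.0015,0,0,0]]])

```text
clock: 15.33
position: [0.4744, -0.0034, 0.1443]
tool_rot: [-3.142, 0.0, 0.16]
force: [1.3, 0.3, -3.6]
grip_width: 0.0146
finger_force: 107.2
```

```bash
python3 st.py 2
```

```text
15.3833 [ 0.4744 -0.0034  0.1443] [3.1416 0.0001 0.1604] mean [ 1.3215 -0.0193 -2.9756 -0.0653 -0.4002 -0.0636] sd [0.0187 0.3069 0.5795 0.0063 0.0004 0.0109] pull [1.3685 1.2341]
```

>>> carry_out(rows=[[[-0.0005,0,0,0],[-0.001,0,0,0],[-0.0015,0,0,0],[-0.0015,0,0,0]]])

```text
clock: 15.77
position: [0.4729, -0.0036, 0.1443]
tool_rot: [-3.142, 0.0, 0.16]
force: [1.0, -0.3, -3.5]
grip_width: 0.0144
finger_force: 107.2
```

```bash
python3 st.py 2
```

```text
15.8167 [ 0.4729 -0.0036  0.1443] [3.1416 0.0001 0.1604] mean [ 1.4701 -0.2636 -3.132  -0.0477 -0.3782 -0.0544] sd [0.4455 0.013  0.3482 0.0262 0.0787 0.014 ] pull [0.9673 1.8509]
```

>>> carry_out(rows=[[[-0.0005,0,0,0],[-0.001,0,0,0],[-0.0015,0,0,0],[-0.0015,0,0,0]]])

```text
clock: 16.2
position: [0.4714, -0.0038, 0.1443]
tool_rot: [-3.142, 0.0, 0.16]
force: [1.4, -0.3, -2.7]
grip_width: 0.0144
finger_force: 107.2
```

```bash
python3 st.py 2
```

```text
16.25 [ 0.4714 -0.0038  0.1443] [-3.1416  0.0001  0.1604] mean [ 1.6588 -0.3124 -3.1304 -0.0401 -0.4051 -0.0845] sd [0.3025 0.0358 0.3912 0.024  0.0446 0.0058] pull [1.2833 1.8919]
```

>>> carry_out(rows=[[[-0.0005,0,0,0],[-0.001,0,0,0],[-0.0015,0,0,0],[-0.0015,0,0,0]]])

```text
clock: 16.63
position: [0.4699, -0.0041, 0.1443]
tool_rot: [3.142, 0.0, 0.16]
force: [1.8, -0.7, -3.7]
grip_width: 0.0143
finger_force: 107.2
```

```bash
python3 st.py 2
```

```text
16.6833 [ 0.47   -0.0041  0.1443] [-3.1416  0.0001  0.1604] mean [ 1.9975 -0.5694 -3.475  -0.0822 -0.4212 -0.0407] sd [0.1612 0.1243 0.1752 0.0473 0.0182 0.0168] pull [1.7022 2.0598]
```

>>> carry_out(rows=[[[-0.0005,0,0,0],[-0.001,0,0,0],[-0.0015,0,0,0],[-0.0015,0,0,0]]])

```text
clock: 17.07
position: [0.4685, -0.0043, 0.1443]
tool_rot: [3.142, 0.0, 0.16]
force: [1.7, -0.9, -3.2]
grip_width: 0.014
finger_force: 107.2
```

```bash
python3 st.py 2
```

```text
17.1167 [ 0.4685 -0.0043  0.1443] [3.1416 0.0001 0.1604] mean [ 1.4898 -0.4294 -2.5918 -0.0798 -0.4037 -0.0863] sd [0.1875 0.5113 0.6533 0.0181 0.0009 0.0019] pull [1.5059 1.2983]
```

>>> carry_out(rows=[[[-0.0005,0,0,0],[-0.001,0,0,0],[-0.0015,0,0,0],[-0.0015,0,0,0]]])

```text
clock: 17.5
position: [0.467, -0.0045, 0.1443]
tool_rot: [-3.142, -0.0, 0.16]
force: [2.4, 0.1, -3.3]
grip_width: 0.0142
finger_force: 107.2
```

```bash
python3 st.py 2
```

```text
17.55 [ 0.467  -0.0046  0.1443] [3.1416 0.     0.1604] mean [ 2.1372  0.0976 -2.8063 -0.1388 -0.4657 -0.0909] sd [0.2539 0.0228 0.525  0.0017 0.0427 0.002 ] pull [2.372 1.878]
```

>>> carry_out(rows=[[[-0.0004,0,0,0],[-0.0008,0,0,0],[-0.001,0,0,0],[-0.001,0,0,0]]])

```text
clock: 17.93
position: [0.4666, -0.0045, 0.1444]
tool_rot: [-3.141, -0.001, 0.161]
force: [5.5, 1.1, -5.4]
grip_width: 0.0142
finger_force: 107.2
```

```bash
python3 st.py 2
```

```text
17.9833 [ 0.4666 -0.0045  0.1444] [-3.1415 -0.0011  0.1606] mean [ 5.9332  0.6434 -5.3941  0.1387 -1.2401 -0.0506] sd [0.3999 0.4169 0.0183 0.0189 0.0229 0.0495] pull [5.63   6.2868]
```

The stop is reached, with about 6 N of pull. I ease up to about 9 N.

>>> carry_out(rows=[[[-0.0002,0,0,0],[-0.0004,0,0,0],[-0.0005,0,0,0],[-0.0005,0,0,0]]])

```text
clock: 18.37
position: [0.4663, -0.0045, 0.1445]
tool_rot: [-3.141, -0.002, 0.161]
force: [6.5, 0.2, -5.7]
grip_width: 0.0144
finger_force: 107.2
```

```bash
python3 st.py 3
```

```text
18.4667 [ 0.4663 -0.0045  0.1445] [-3.1414 -0.0016  0.1607] mean [ 6.3599  0.3536 -5.8839  0.1975 -1.5391 -0.0122] sd [0.0798 0.3311 0.2708 0.0388 0.0295 0.0321] pull [6.4193 6.3456 6.2354]
```

>>> carry_out(rows=[[[-0.0002,0,0,0],[-0.0004,0,0,0],[-0.0004,0,0,0],[-0.0004,0,0,0]]])

```text
clock: 18.85
position: [0.4662, -0.0045, 0.1445]
tool_rot: [-3.141, -0.002, 0.161]
force: [9.4, 0.7, -7.0]
grip_width: 0.0143
finger_force: 107.2
```

```bash
python3 st.py 3
```

```text
18.95 [ 0.4662 -0.0045  0.1445] [-3.1414 -0.0022  0.1608] mean [ 8.755   1.3175 -6.6737  0.2333 -1.9319 -0.0331] sd [0.4493 0.4914 0.2787 0.0366 0.0114 0.0279] pull [9.3727 8.5829 8.5965]
```

>>> carry_out(rows=[[[0,0,0,0],[0,0,0,0],[0,0,0,0],[0,0,0,0],[0,0,0,0],[0,0,0,0],[0,0,0,0],[0,0,0,0],[0,0,0,0],[0,0,0,0],[0,0,0,0],[0,0,0,0]]])

```text
clock: 20.0
position: [0.4662, -0.0045, 0.1445]
tool_rot: [-3.141, -0.002, 0.161]
force: [9.9, 0.7, -6.6]
grip_width: 0.0144
finger_force: 107.2
```

```bash
python3 st.py 10
```

```text
20.45 [ 0.4662 -0.0045  0.1445] [-3.1414 -0.0022  0.1607] mean [ 9.2407  0.9516 -7.045   0.2304 -1.9395 -0.0344] sd [0.7613 0.2568 0.4101 0.0264 0.0233 0.031 ] pull [ 9.9182  9.6814  8.4285  9.7024  7.8165  9.5968  8.9707  8.6297  9.548
 10.4265]
```

Held about 1.6 s at roughly 9 N. Now I ease off, back the tip away and lift.

>>> carry_out(rows=[[[0.0005,0,0,0],[0.001,0,0,0],[0.0015,0,0,0],[0.002,0,0,0],[0.003,0,0,0],[0.005,0,0,0],[0.008,0,0,0],[0.012,0,0,0],[0.015,0,0,0],[0.017,0,0,0],[0.018,0,0,0],[0.018,0,0,0]]])

```text
clock: 21.5
position: [0.4831, -0.0019, 0.1442]
tool_rot: [-3.142, 0.0, 0.161]
force: [-0.4, 0.7, -2.9]
grip_width: 0.0143
finger_force: 107.6
```

```bash
python3 st.py 3; python3 - <<'E'
from h import *
a=bot.grab_frame("scene");save(a,"s5.png",(205,205,315,305),5)
E
```

```text
21.6 [ 0.4829 -0.002   0.1443] [-3.1416  0.0002  0.1604] mean [-0.5787  0.0501 -2.4622  0.0037  0.042  -0.0077] sd [0.1295 0.6719 0.3185 0.0123 0.0063 0.0143] pull [-0.2764 -0.6196 -0.7936]
```

View pics/s5.png

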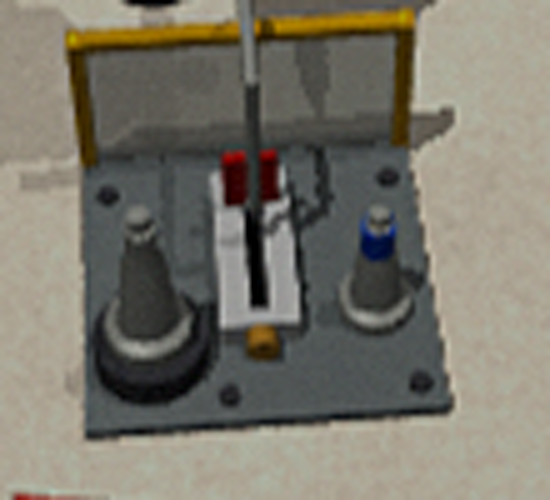

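Crop: the red paddle is at the guard end of its slot (crop (248,178)), with the hook tip clear behind it. I lift and carry the hook back above the rest.

>>> carry_out(rows=[[[0,0,-0.004,0],[0,0,-0.014,0],[0,0,-0.03,0],[0,0,-0.05,0],[0,0,-0.07,0],[0,0,-0.09,0],[0,0,-0.108,0],[0,0,-0.122,0],[0,0,-0.131,0],[0,0,-0.136,0],[0,0,-0.136,0]]])

```text
clock: 22.62
position: [0.4832, -0.002, 0.2813]
tool_rot: [3.141, -0.001, 0.16]
force: [-0.0, 0.1, -3.4]
grip_width: 0.0144
finger_force: 107.6
```

>>> carry_out(rows=[[[-0.003,0.01,0,0.5],[-0.009,0.035,0,1.5],[-0.017,0.067,0,3],[-0.025,0.1,0,4.5],[-0.033,0.132,0,6],[-0.041,0.163,0,7.5],[-0.049,0.194,0,9],[-0.057,0.225,0,10.5],[-0.064,0.253,0,12],[-0.069,0.272,0,13],[-0.071,0.281,0,13],[-0.072,0.284,0,13]]])

```text
clock: 23.62
position: [0.4566, -0.2951, 0.2795]
tool_rot: [-3.141, 0.001, -0.068]
force: [-0.3, -0.3, -2.8]
grip_width: 0.0145
finger_force: 107.7
```

>>> carry_out(rows=[[[0,0,0,0],[0,0,0,0],[0,0,0,0],[0,0,0,0]]])

```text
clock: 23.95
position: [0.4576, -0.2928, 0.2804]
tool_rot: [-3.141, -0.0, -0.065]
force: [0.8, -0.2, -2.1]
grip_width: 0.0141
finger_force: 107.7
```

```bash
python3 st.py 1; python3 - <<'E'
from h import *
np.set_printoptions(precision=4,suppress=True)
o=bot.observe();a=bot.grab_frame("scene");b=bot.grab_frame("top")
yaw=o["tool_rot"][2];c,s=np.cos(yaw),np.sin(yaw)
tip=o["position"]+np.array([.17*c,.17*s,-.091]);print(o["position"],yaw,tip)
for k,f in(("s",a),("t",b)): print(k,proj(f,tip),[(np.round(r["position"],1),round(r["conf"],2)) for r in bot.spot_point(f,"hook_tip")[:3]])
E
```

```text
23.95 [ 0.4576 -0.2928  0.2804] [-3.1414 -0.0002 -0.0648] mean [ 0.7719 -0.1741 -2.1447 -0.0223  0.0357  0.0269] sd [0. 0. 0. 0. 0. 0.] pull [0.7342]
[ 0.4576 -0.293   0.2804] -0.06500854285871971 [ 0.6272 -0.304   0.1894]
s [134.9865 200.9401] [(array([134.1, 199.5]), 0.83), (array([254. , 262.2]), 0.49), (array([181.8, 170.1]), 0.48)]
t [375.8661 135.3593] [(array([377.5, 136.5]), 0.8), (array([362.6, 259.5]), 0.49)]
```

>>> carry_out(rows=[[[0,0,0.01,0],[0,0,0.03,0],[0,0,0.05,0],[0,0,0.07,0],[0,0,0.085,0],[0,0,0.095,0],[0,0,0.1,0],[0,0,0.1,0],[0,0,0.1,0],[0,0,0.1,0]]])

```text
clock: 25.03
position: [0.4577, -0.2941, 0.1811]
tool_rot: [3.141, -0.001, -0.067]
force: [0.3, -0.2, -3.1]
grip_width: 0.0143
finger_force: 107.7
```

```bash
python3 st.py 3
```

```text
25.1333 [ 0.4576 -0.2941  0.1811] [ 3.141  -0.0012 -0.0665] mean [ 0.3287  0.1621 -2.5266 -0.0109  0.006   0.0247] sd [0.3873 0.3769 0.6399 0.0372 0.0139 0.012 ] pull [ 0.2825 -0.0337  0.8017]
```

Aligned with the seat to within 0.5 mm. I lower it slowly.

>>> carry_out(rows=[[[0,0,0.008,0],[0,0,0.016,0],[0,0,0.023,0],[0,0,0.029,0],[0,0,0.034,0],[0,0,0.038,0],[0,0,0.04,0],[0,0,0.041,0],[0,0,0.0415,0],[0,0,0.042,0],[0,0,0.042,0],[0,0,0.042,0]]])

```text
clock: 26.18
position: [0.4574, -0.2939, 0.1386]
tool_rot: [3.141, -0.0, -0.066]
force: [-0.7, 0.4, -0.1]
grip_width: 0.0145
finger_force: 108.2
```

```bash
python3 st.py 3
```

```text
26.2833 [ 0.4574 -0.2939  0.1386] [ 3.1414 -0.0004 -0.0664] mean [-1.0099  0.4443  0.9796  0.101   0.1945 -0.0211] sd [0.3118 0.0828 0.9934 0.0375 0.0173 0.0207] pull [-0.5973 -1.3123 -0.8689]
```

It is seated and the rest carries the weight. I release gently.

>>> carry_out(rows=[[[0,0,0,0],[0,0,0,0],[0,0,0,0]]], grip_force=20)

```text
clock: 26.58
position: [0.4573, -0.2939, 0.1385]
tool_rot: [3.141, -0.0, -0.067]
force: [-1.3, 0.8, 6.2]
grip_width: 0.0144
finger_force: 108.5
```

>>> carry_out(rows=[[[0,0,0,0],[0,0,0,0],[0,0,0,0],[0,0,0,0],[0,0,0,0]]], grip=0.03)

```text
clock: 27.0
position: [0.4573, -0.2939, 0.1382]
tool_rot: [-3.142, 0.0, -0.066]
force: [0.6, 0.4, 0.8]
grip_width: 0.03
finger_force: 0.0
```

>>> carry_out(rows=[[[0,0,0,0],[0,0,0,0],[0,0,0,0],[0,0,0,0],[0,0,0,0],[0,0,0,0]]], grip=0.07)

```text
clock: 27.5
position: [0.4572, -0.2938, 0.1383]
tool_rot: [3.142, -0.0, -0.066]
force: [0.5, -0.4, -0.5]
grip_width: 0.0703
finger_force: 0.0
```

>>> carry_out(rows=[[[0,0,-0.005,0],[0,0,-0.015,0],[0,0,-0.03,0],[0,0,-0.05,0],[0,0,-0.07,0],[0,0,-0.09,0],[0,0,-0.11,0],[0,0,-0.125,0],[0,0,-0.135,0],[0,0,-0.14,0],[0,0,-0.14,0]]])

```text
clock: 28.42
position: [0.4575, -0.2939, 0.2793]
tool_rot: [3.141, -0.001, -0.066]
force: [0.8, 0.6, -0.3]
grip_width: 0.0699
finger_force: 0.0
```

```bash
python3 st.py 1; python3 - <<'E'
from h import *
np.set_printoptions(precision=4,suppress=True)
a=bot.grab_frame("scene");b=bot.grab_frame("top");w=bot.grab_frame("wrist")
hsv=cv2.cvtColor(w["pixels"],cv2.COLOR_RGB2HSV)
m=cv2.inRange(hsv,(4,140,80),(16,255,255));n,l,st,ce=cv2.connectedComponentsWithStats(m);k=1+st[1:,4].argmax()
W=np.array([atz(w,p[::-1],.169)[:2] for p in np.argwhere(l==k)]);print(cv2.minAreaRect((W*1000).astype(np.float32)))
for L in("hook_tip","hook_grip"): print(L,[(np.round(r["position"],1),round(r["conf"],2)) for r in bot.spot_point(a,L)[:2]],[(np.round(r["position"],1),round(r["conf"],2)) for r in bot.spot_point(w,L)[:2]])
A=cv2.resize(a["pixels"][130:300,100:300,::-1],(400,340));B=cv2.resize(w["pixels"][:,:,::-1],(400,300));B=np.vstack([B,np.zeros((40,400,3),np.uint8)])
cv2.imwrite("pics/f.png",np.hstack([A,B]))
E
```

```text
28.4167 [ 0.4575 -0.2939  0.2793] [ 3.141  -0.0013 -0.0665] mean [ 0.7653  0.6103 -0.3426 -0.0097 -0.0274  0.0259] sd [0. 0. 0. 0. 0. 0.] pull [0.8524]
((456.77972412109375, -294.71295166015625), (15.727315902709961, 126.94029998779297), 85.65715026855469)
hook_tip [(array([147.5, 235. ]), 0.64), (array([180.9, 168.3]), 0.5)] [(array([256. ,   6.2]), 0.92), (array([259.8, 281.1]), 0.8)]
hook_grip [(array([158.7, 173.5]), 0.72), (array([150.2, 160.2]), 0.44)] [(array([255.4, 192.1]), 0.69)]
```

View pics/f.png

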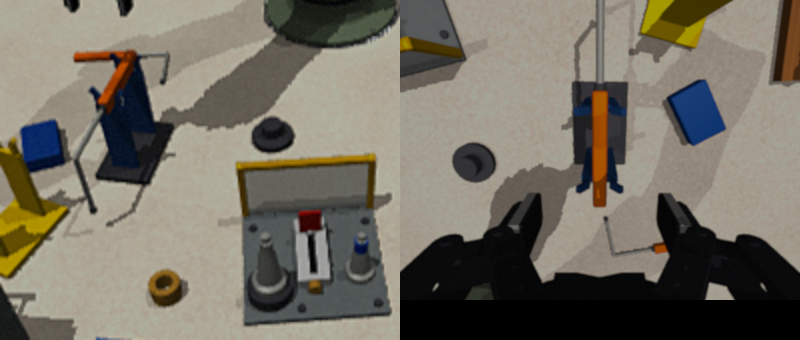

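The hook is back in its rest, within 0.1 mm of where it started (left crop (120,78)). The lever is shut at the guard end of its slot (left crop (311,220)), the rest is undisturbed, and the gripper is clear.

```bash
python3 -c "
from workcell import bot
print(bot.job_done())"
```

```text
the job is handed in; nothing more can be done
None
```

The lever is shut and was held against its stop at about 9 N (highest reading 10.4 N) for about 1.6 s. The hook is back in its rest, and the job was handed in at about 28.6 s, with no bumps seen.

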